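# Open the safety-capped reagent bottle

### The job

Open the short, wide bottle: push its winged safety cap down against the spring and, while holding it down, turn it anticlockwise (seen from above) until it comes free; never force it round without pushing it down. Lift the cap off and set it upright, wing up, in the round steel dish, then let go of it.

Things in the scene. Friction and masses are not known exactly. Their poses are not given: they have to be found in the camera images.
- bottle: The short, wide bottle to open, white, 100 mm in diameter, 100 mm high to its shoulder, fixed to the table in a steel holder (foot 120 mm wide). Origin: centre of its underside, z up. The locked cap's underside is 110 mm above the origin, its axes along the bottle's. Unless the cap is held down a tooth stops it within 6 degrees. 20 mm of lift clears the neck. The cap has 1 mm of side play.
- cap: Its grey safety cap, loose, 65 g: round skirt and plate 58 mm wide, 26 mm high; on the plate a grip wing 52 mm long (cap's x), 20 thick (y), from 26 to 50 mm above the underside. Origin: centre of the underside, z up. Its spring gives 6 N at rest; it bottoms 8 mm down at 16 N. Held at least 6 mm down it turns anticlockwise from above; 50 to 130 degrees round it is free to lift straight off.
- dish: Round, shallow stainless steel dish fixed on the table, 128 mm outside and 120 mm inside diameter, wall 14 mm high, floor 3 mm thick. Origin: centre of its underside on the table, z up.
- tall_bottle: The other bottle, not to be opened: slim and tall, 68 mm in diameter, same cap on it with the wing's top 225 mm above the table, fixed to the table in a holder of 88 mm diameter. Origin: centre of its underside, z up.

How it is judged:
On the way:
1. the cap is off the bottle, its underside clear above the neck (z of cap in the frame of bottle above 0.13 m), for 0.1 s.
At the end, for the whole second after the job is handed in: The cap stands upright (within 7 degrees) flat on the floor of the steel dish, wholly inside its wall (its centre within 31 mm of the dish's centre), released and at rest (horizontal distance between cap and dish below 0.031 m and z of cap in the frame of dish between 0 and 0.008 m and angle between cap's own z axis and vertical below 0.12 rad and linear speed of cap below 0.02 m/s); the robot touches nothing.
It fails at once if the cap is forced round past its safety tooth without being pushed down (turned 15 to 40 degrees while less than 3 mm down) (angle between the x axis of cap and the x axis of bottle, either way round between 0.26 and 0.7 rad and z of cap in the frame of bottle between 0.107 and 0.116 m and horizontal distance between cap and bottle below 0.01 m).
It also fails if it takes over 48 s, if anything falls off the work surface, if the arm or the gripper's body presses on something with over 40 N, if the wrist force passes 120 N, or if a joint passes its speed limit or range.

### The arm

A 6-joint arm with a two-finger parallel gripper is mounted at the origin on the work surface. World frame = base frame: x ahead of the robot, y to its left, z up, the work surface at z = 0. Lengths are in m, angles in rad, forces in N, time in s.
With the tool pointing down it reaches from about 0.35 to 0.925 m from the base axis. Payload 6.4 kg.
Tool frame: the origin (TCP) lies between the finger pads; the fingertips stand bot.tip_reach ahead of it and the grasp point (between the pads) lies 8 mm behind it (bot.tip_reach is the distance from the TCP to the fingertips, in m); z points along the fingers, y is the line along which they close (so a half turn about z gives the same grasp; the last joint's range is limited). The gripper opens to 94 mm and grips with 3 to 60 N. Pads are 16 mm wide; open, the fingers measure 119 mm over their backs; the gripper's body (75 mm by 177 mm) begins 78 mm behind the grasp point.
Start: joints at [0.944, 0.245, 1.558, -0, 1.339, -0.174], TCP at [0.284, 0.585, 0.216] pointing down, gripper open.
Joint ranges: [-3.13, 3.13], [-1.02, 2.26], [0.13, 2.54], [-0.95, 4.09], [0.21, 2.88], [-2.74, 2.74]. Speed limits (rad/s): [2.57, 2.57, 3.14, 3.14, 3.14, 3.14].

### API

Orientations are given as [roll, pitch, yaw] about the fixed x, y, z axes, in that order (R = Rz(yaw) Ry(pitch) Rx(roll)).
In Python, from cell import bot, probe_bus, ticket, grab_frame, camera_params gives the robot as it stands (bot), with the cameras as plain functions, the readings (probe_bus) and the job (ticket).
- The arm moves only by the tool drive_effector, called as name(argument=value, ...) on one line, values as JSON. Schema: {"type":"object","properties":{"rows":{"type":"object","properties":{"jaw":{"type":"array","items":{"type":"number"},"minItems":1,"maxItems":8},"tx":{"type":"array","items":{"type":"number"},"minItems":1,"maxItems":8},"ty":{"type":"array","items":{"type":"number"},"minItems":1,"maxItems":8},"tz":{"type":"array","items":{"type":"number"},"minItems":1,"maxItems":8},"drx":{"type":"array","items":{"type":"number"},"minItems":1,"maxItems":8},"dry":{"type":"array","items":{"type":"number"},"minItems":1,"maxItems":8},"drz":{"type":"array","items":{"type":"number"},"minItems":1,"maxItems":8}},"additionalProperties":false,"required":["jaw","tx","ty","tz","drx","dry","drz"]},"grip_n":{"type":"number"},"only":{"type":"string"},"quiet":{"type":"boolean"},"lines":{"type":"string"}},"required":["rows"],"additionalProperties":false}. rows is an object with one list for each field, all of the same length, 1 to 8, a row being the entries at one place: jaw (the opening from 0.0 (shut) to 1.0 (fully open)), tx, ty, tz (the shift in fractions of the full range, 1 being 0.6 m), drx, dry, drz (a rotation vector in parts of the range, where 1.0 means 2 rad); each row is the pose to reach, as a shift and turn from the pose commanded when the call began, along the tool's axes at that moment; what a row does not reach only later rows make up. A row lasts 1/10 s, in which the tool goes at most 0.05 m and 0.15 rad, less where a joint would pass 70% of its speed; a pose out of reach is approached as far as the arm can. The fingers move at their own pace and stop on an object; grip_n is the grip in N (left out, the last holds). Time passes only in rows, so rows that do not move let the fingers close. The tool returns the time, the measured TCP pose, the force, the opening and the grip force at its end. only (a regular expression) keeps the lines of the reply that match it, lines (a string "A,B") keeps lines A to B, and quiet returns only ok. A shift or turn number past 1, either way, is cut back to 1. Input that does not fit is refused with a message, and nothing moves.
- probe_bus.sense(): the state, without advancing time (a new reading comes with each control period).
- grab_frame(name): name is "side" or "top" or "wrist"; returns the picture (480x640x3 uint8, red, green, blue); there is no depth.
- camera_params(name): a dict with "fov_y" (degrees; the focal length in pixels is half the picture's height over the tangent of half this angle, whatever the lens; pixels are square), "cx", "cy" (the principal point, pixels), "world_to_cam" (4x4, takes a point from world to camera coordinates); the wrist camera has in their place "hand_eye" (4x4, takes a point from camera to tool coordinates, whose origin is the TCP and whose axes are the flange's). Camera axes: x right, y down, z forward; pixel columns grow to the right and rows downward; lengths in m; the calibration is good to about 2 mm. A picture is of the moment at which its call begins: read the wrist's pose just before it. camera_params takes no time and is no camera call.
- ticket.hand_in(): hands the job in; it is judged then, once.
The state is a dict: "time": time; "joint_pos": joint angles; "dq": joint speeds; "tau": joint torques, N m; "tool_pos": TCP position; "tcp_rot": TCP orientation; "contact_force": force on the tool from outside, world axes, zero at the start; "ft_torque": the same for the moment, N m; "gripper_width": opening from 0.0 (shut) to 1.0 (fully open); "finger_force": force on a finger pad.
Only numpy, scipy, OpenCV 4.12 (cv2) and the standard library are available. Lean on these libraries where they do the work, as an engineer would, in place of code of your own. Each camera call takes 0.05 s, during which the arm holds its last target. There are 200 camera calls.

## Working session

There is one attempt and no reset: what is moved stays moved. The work goes in short steps, Python scripts to look and compute and a tool call to move; the robot and the scene stay as the last step left them, time stands still between calls to the robot, and variables do not carry over. Pictures are saved under pics/ and viewed, at most 10 in all, crops included, and the job is handed in when it is done.

```bash
ls; mkdir -p pics; python3 - <<'E'
from cell import bot, probe_bus, ticket, grab_frame, camera_params
import cv2,numpy as np
print(bot.tip_reach,probe_bus.sense())
for n in("side","top","wrist"):
    print(n,camera_params(n))
    cv2.imwrite(f"pics/{n}0.png",grab_frame(n)[:,:,::-1])
E
```

```text
cell.py
pics
0.011 {'time': 0.0, 'joint_pos': array([ 9.43918157e-01,  2.45811215e-01,  1.55898601e+00, -2.93690219e-05,
        1.33866214e+00, -1.74093191e-01]), 'dq': array([-0.00054724, -0.00075792, -0.00081484,  0.00077832,  0.00037932,
       -0.0004692 ]), 'tau': array([ 1.35432412e-03, -4.15833127e+01, -3.14600229e+01,  6.85216114e-02,
        3.32004006e-02, -1.52465946e-04]), 'tool_pos': array([0.28401837, 0.58403837, 0.21536221]), 'tcp_rot': array([-3.13974921e+00, -2.95205365e-04,  2.68881418e+00]), 'contact_force': array([ 0.14459779, -0.00657785, -0.08626613]), 'ft_torque': array([-0.01246068, -0.02340957,  0.0317331 ]), 'finger_force': 0.0, 'gripper_width': 0.9996004216835231}
side {'fov_y': 54.362646270150265, 'cx': 312.8792986531427, 'cy': 237.02153187087052, 'world_to_cam': array([[ 0.98910349, -0.14626729, -0.01673786, -0.52293153],
       [-0.11955433, -0.73166648, -0.6710968 ,  0.12793125],
       [ 0.08591298,  0.66578528, -0.74118076,  0.69512864],
       [ 0.        ,  0.        ,  0.        ,  1.        ]])}
top {'fov_y': 54.58619420818683, 'cx': 324.77622852692707, 'cy': 236.67224324663565, 'world_to_cam': array([[-0.0865755 , -0.996244  ,  0.00160766,  0.02992893],
       [-0.96451466,  0.08341391, -0.25050667,  0.54703411],
       [ 0.24943166, -0.02323835, -0.96811354,  0.73346937],
       [ 0.        ,  0.        ,  0.        ,  1.        ]])}
wrist {'fov_y': 70.12508976869259, 'cx': 324.9110435007688, 'cy': 237.51325878849875, 'hand_eye': array([[-6.13448094e-04, -9.65899000e-01, -2.58918414e-01,
         7.46972106e-02],
       [ 9.99999436e-01, -8.16884704e-04,  6.78130101e-04,
        -5.87249140e-05],
       [-8.66511678e-04, -2.58917852e-01,  9.65898957e-01,
        -1.67134743e-01],
       [ 0.00000000e+00,  0.00000000e+00,  0.00000000e+00,
         1.00000000e+00]])}
```

View pics/side0.png

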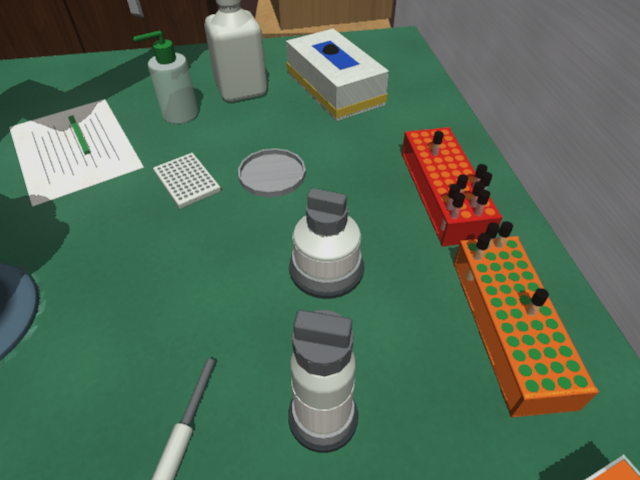

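View pics/top0.png

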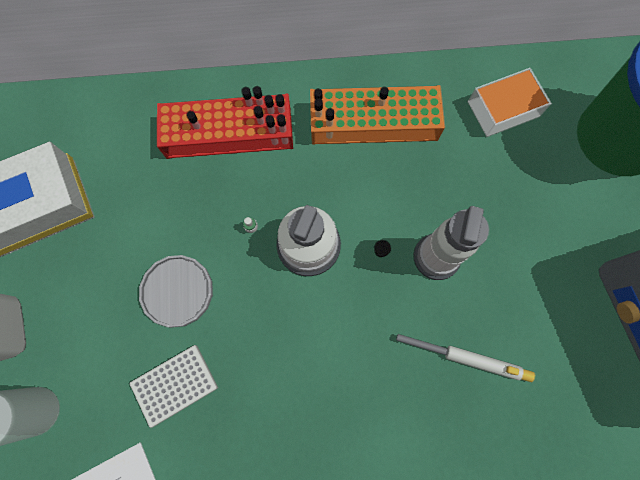

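The side view shows the wide bottle with its wing at about (327,205) and the dish at (272,171). In the top view they are at (307,222) and (175,291). The tall bottle is the front one in the side view and the right one in the top view. Next I'll segment and triangulate them.

```bash
cat > h.py <<'E'
import numpy as np,cv2
from cell import bot, probe_bus, ticket, grab_frame, camera_params
from scipy.spatial.transform import Rotation as R
def pose():
    s=probe_bus.sense();T=np.eye(4);T[:3,:3]=R.from_euler('xyz',s['tcp_rot']).as_matrix();T[:3,3]=s['tool_pos'];return T
def cam(n,T=None):
    p=camera_params(n);f=240/np.tan(np.radians(p['fov_y']/2))
    C=T@p['hand_eye'] if n=='wrist' else np.linalg.inv(p['world_to_cam'])
    return f,p['cx'],p['cy'],C
def ray(c,uv):
    f,cx,cy,C=c;d=C[:3,:3]@np.array([(uv[0]-cx)/f,(uv[1]-cy)/f,1]);return C[:3,3],d/np.linalg.norm(d)
def plane(c,uv,z):
    o,d=ray(c,uv);return o+d*(z-o[2])/d[2]
def tri(rs):
    A=sum(np.eye(3)-np.outer(d,d) for o,d in rs);b=sum((np.eye(3)-np.outer(d,d))@o for o,d in rs)
    p=np.linalg.solve(A,b);return p,[np.linalg.norm(np.cross(p-o,d)) for o,d in rs]
def proj(c,p):
    f,cx,cy,C=c;q=np.linalg.inv(C)@np.r_[p,1];return f*q[:2]/q[2]+[cx,cy]
E
python3 - <<'E'
from h import *
t,s=cam('top'),cam('side')
print('dish rough',tri([ray(t,(175,291)),ray(s,(272,171))]))
print('wing rough',tri([ray(t,(306,222)),ray(s,(328,198))]), plane(t,(306,222),.16))
T=cv2.imread('pics/top0.png');S=cv2.imread('pics/side0.png')
a=cv2.resize(T[190:280,265:350],None,fx=5,fy=5,interpolation=cv2.INTER_CUBIC);b=cv2.resize(S[180:270,290:365],None,fx=5,fy=5,interpolation=cv2.INTER_CUBIC)
cv2.imwrite('pics/crop1.png',np.hstack([a,b]))
E
```

```text
dish rough (array([0.48639536, 0.2590311 , 0.01071408]), [np.float64(0.0011315594518644262), np.float64(0.001131559451864309)])
wing rough (array([0.55236297, 0.01169512, 0.1574335 ]), [np.float64(0.0015490811574664822), np.float64(0.0015490811574666065)]) [0.54999861 0.01149572 0.16      ]
```

View pics/crop1.png

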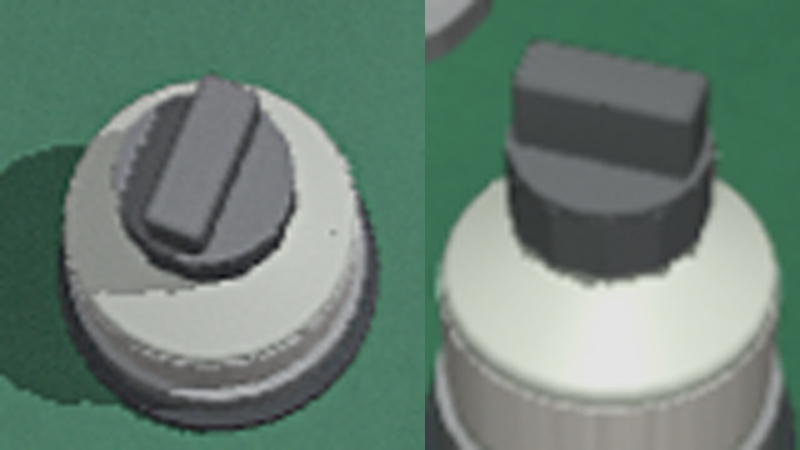

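The crop shows the four corners of the wing's top face clearly in both views. In the top view they are at about (306,206), (316,209), (304,238) and (294,233). I'll triangulate these and then the dish by ellipse.

```bash
python3 - <<'E'
from h import *
t,s=cam('top'),cam('side')
tp=[(306.5,205.5),(316.3,209),(304.5,239),(294.6,233.5)];sp=[(346.4,194.8),(343,204.4),(308,197),(312,188.2)]
P=[tri([ray(t,a),ray(s,b)]) for a,b in zip(tp,sp)]
for p in P:print(p[0].round(4),p[1][0].round(4))
P=np.array([p[0] for p in P]);print('ctr',P.mean(0));d=(P[0]+P[1]-P[2]-P[3])/2;e=(P[0]-P[1]+P[3]-P[2])/2
print('len',np.linalg.norm(d),np.degrees(np.arctan2(d[1],d[0])),'thk',np.linalg.norm(e),np.degrees(np.arctan2(e[1],e[0])))
# dish: grey (low saturation) blob
for n,uv,c in(('top',(175,291),t),('side',(272,171),s)):
    im=cv2.imread(f'pics/{n}0.png');m=cv2.inRange(cv2.cvtColor(im,cv2.COLOR_BGR2HSV),(0,0,60),(180,60,255))
    k,l,st,_=cv2.connectedComponentsWithStats(m);i=l[uv[1],uv[0]];q=(l==i).astype(np.uint8)
    cn=max(cv2.findContours(q,cv2.RETR_EXTERNAL,cv2.CHAIN_APPROX_NONE)[0],key=cv2.contourArea)
    W=np.array([plane(c,p,.007)[:2] for p in cn[:,0].astype(float)],np.float32)
    print(n,st[i],cv2.fitEllipse(cn),'world ellipse z=.007',cv2.fitEllipse(W))
E
```

```text
[0.5772 0.0088 0.1623] 0.0013
[ 0.5704 -0.006   0.1598] 0.0007
[0.5254 0.0161 0.1593] 0.0018
[0.5338 0.0303 0.1618] 0.001
ctr [0.55167078 0.01229966 0.16077249]
len 0.04928029024561635 -26.235291871184085 thk 0.016543961630828535 62.24909593887003
top [ 139  255   74   73 4209] ((175.29270935058594, 290.9119873046875), (70.005615234375, 74.75379180908203), 54.509925842285156) world ellipse z=.007 ((0.4872446060180664, 0.2593102753162384), (0.12959660589694977, 0.132651224732399), 151.558837890625)
side [ 238  148   68   49 2637] ((271.3403015136719, 172.1768341064453), (48.05158233642578, 67.67074584960938), 85.43765258789062) world ellipse z=.007 ((0.48642295598983765, 0.2645176649093628), (0.13097041845321655, 0.1447003334760666), 179.79205322265625)
```

Wing top centre is (0.552, 0.012, 0.161), which agrees with 0.160. The dish is near (0.487, 0.260). Now the tall bottle's clearance and the move above the bottle.

```bash
cat >> h.py <<'E'
def go(p,yaw=None):
    "shift (and turn) in tool axes to world TCP p"
    T=pose();M=T[:3,:3];r=np.zeros(3)
    if yaw is not None: r=R.from_matrix(M.T@R.from_euler('xyz',[np.pi,0,yaw]).as_matrix()).as_rotvec()
    print('shift',(M.T@(np.array(p)-T[:3,3])).round(4),'turn',r.round(4))
E
python3 - <<'E'
from h import *
t,s=cam('top'),cam('side')
print('tall wing',tri([ray(t,(468,228)),ray(s,(323,328))]),plane(t,(468,228),.225))
go([.5517,.0123,.30],2.689-.03)
E
```

```text
tall wing (array([ 0.50814079, -0.21801765,  0.20988651]), [np.float64(0.0015440808698871642), np.float64(0.0015440808698870964)]) [ 0.50279283 -0.21295839  0.225     ]
shift [-0.4908 -0.3973 -0.0839] turn [-0.0014 -0.0002  0.0298]
```

The rows are not in the units I measure in: shifts go in shares of 0.6 m and turns go in shares of 2 rad. I convert before sending: -0.31 m is -0.5167, -0.23 m is -0.3833.

drive_effector(rows={"jaw":[1,1,1,1,1,1,1,1],"tx":[-0.05,-0.1167,-0.1833,-0.25,-0.3167,-0.3833,-0.45,-0.5167],"ty":[-0.04,-0.0933,-0.1467,-0.2,-0.2533,-0.3067,-0.36,-0.4133],"tz":[-0.05,-0.1,-0.14,-0.14,-0.14,-0.14,-0.14,-0.14],"drx":[0,0,0,0,0,0,0,0],"dry":[0,0,0,0,0,0,0,0],"drz":[0,0,0,0,0,0,0,0]})

```text
time: 0.95
tool_pos: [0.446, 0.2427, 0.3004]
tcp_rot: [3.141, 0.0, 2.689]
contact_force: [0.8, 0.6, -0.1]
gripper_width: 1.0
finger_force: 0.0
```

drive_effector(rows={"jaw":[1,1,1,1,1,1,1,1],"tx":[-0.0583,-0.1167,-0.175,-0.2333,-0.2833,-0.3017,-0.3017,-0.3017],"ty":[-0.0467,-0.0933,-0.1417,-0.1883,-0.2333,-0.2483,-0.2483,-0.2483],"tz":[0,0,0,0,0,0,0,0],"drx":[0,0,0,0,0,0,0,0],"dry":[0,0,0,0,0,0,0,0],"drz":[0,0,0,0,0,0,0,0]})

```text
time: 1.75
tool_pos: [0.5429, 0.0324, 0.3002]
tcp_rot: [3.141, -0.001, 2.689]
contact_force: [-0.4, 0.3, 0.5]
gripper_width: 0.997
finger_force: 0.0
```

```bash
python3 - <<'E'
from h import *
T=pose();np.save('T1.npy',T);im=grab_frame('wrist')[:,:,::-1];cv2.imwrite('pics/w1.png',im)
c=cam('wrist',T);print(T[:3,3],probe_bus.sense()['tcp_rot'],proj(c,[.5517,.0123,.16]))
E
```

```text
[0.54292519 0.0323641  0.30022761] [ 3.14128501e+00 -5.40864049e-04  2.69027335e+00] [309.54364998 246.89130695]
```

View pics/w1.png

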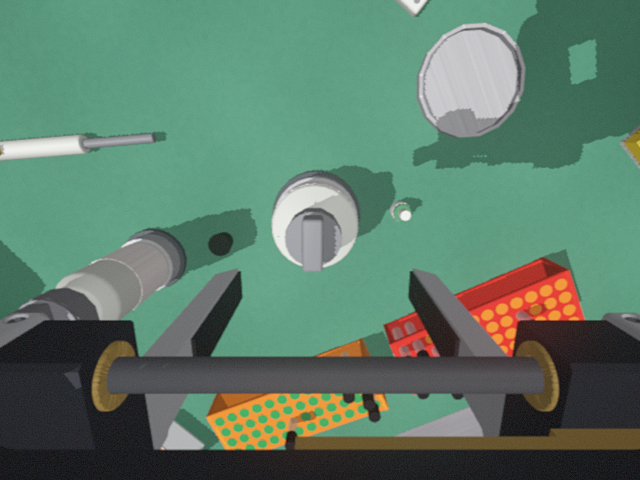

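The wrist view shows the wing at about (312,240), nearly along the image columns. The dish is fully visible at about (472,80). I'll zoom in on the wing and fit the dish again.

```bash
python3 - <<'E'
from h import *
T=np.load('T1.npy');c=cam('wrist',T);im=cv2.imread('pics/w1.png')
cv2.imwrite('pics/w1c.png',cv2.resize(im[195:285,260:370],None,fx=7,fy=6.6,interpolation=cv2.INTER_CUBIC)[:, :])
m=cv2.inRange(cv2.cvtColor(im,cv2.COLOR_BGR2HSV),(0,0,60),(180,60,255))
k,l,st,_=cv2.connectedComponentsWithStats(m);i=l[80,472];q=(l==i).astype(np.uint8);print(st[i])
cn=max(cv2.findContours(q,cv2.RETR_EXTERNAL,cv2.CHAIN_APPROX_NONE)[0],key=cv2.contourArea)
e=cv2.fitEllipse(cn);print(e,tri([ray(cam('top'),(175.3,290.9)),ray(cam('side'),(271.3,172.2)),ray(c,e[0])]))
for z in(0,.007,.014):
  print(z,cv2.minEnclosingCircle(np.array([plane(c,p,z)[:2] for p in cn[:,0].astype(float)],np.float32)))
print('wing',plane(c,(312,240),.16))
E
```

```text
[ 416   22  110  116 9837]
((470.6044921875, 80.1548843383789), (103.62934875488281, 118.95361328125), 33.12602615356445) (array([0.48528255, 0.26048014, 0.00775502]), [np.float64(0.0014221867528065126), np.float64(0.0008080403606591884), np.float64(0.002122273429624345)])
0 ((0.48598232865333557, 0.264052152633667), 0.0694345161318779)
0.007 ((0.48583006858825684, 0.26106885075569153), 0.0683961734175682)
0.014 ((0.4856778383255005, 0.25808560848236084), 0.0673578530550003)
wing [0.54671291 0.01735997 0.16      ]
```

View pics/w1c.png

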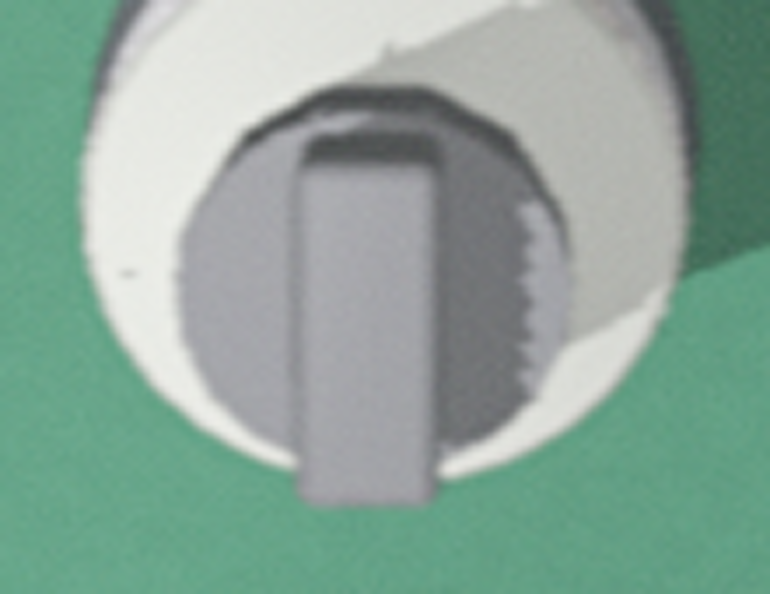

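The wing's top face spans x 302.9–322.6 and y 219–271.5 in the wrist picture. Its centre is (312.7,245.4) and its edges are parallel to tool x, so the yaw is already right.

```bash
python3 - <<'E'
from h import *
T=np.load('T1.npy');c=cam('wrist',T)
p=plane(c,(312.7,245.4),.16);print(p,np.linalg.norm(plane(c,(312.7,219.2),.16)-plane(c,(312.7,271.5),.16)),np.linalg.norm(plane(c,(302.9,245),.16)-plane(c,(322.6,245),.16)))
print(tri([ray(c,(312.7,245.4)),ray(cam('top'),(305.5,221.7)),ray(cam('side'),(327.4,196.1))]))
print(probe_bus.sense()['time'],probe_bus.sense()['tool_pos'])
go([.5505,.0132,.19]);go([.5505,.0132,.150])
E
```

```text
[0.55169223 0.0156089  0.16      ] 0.05101791511854463 0.01843788097856809
(array([0.55220333, 0.01397397, 0.15856339]), [np.float64(0.0013907318470623862), np.float64(0.002087890131670545), np.float64(0.0014098793660274353)])
1.8 [0.54284835 0.03277299 0.30035097]
shift [-0.0155 -0.0143  0.1103] turn [0. 0. 0.]
shift [-0.0155 -0.0143  0.1503] turn [0. 0. 0.]
```

In the tool's units: 0.15 m is 0.25, -0.0135 m is -0.0225.

drive_effector(rows={"jaw":[1,1,1,1,1,1,1,1],"tx":[-0.0283,-0.0283,-0.0283,-0.0283,-0.0283,-0.0283,-0.0283,-0.0283],"ty":[-0.0225,-0.0225,-0.0225,-0.0225,-0.0225,-0.0225,-0.0225,-0.0225],"tz":[0.0667,0.1333,0.1833,0.2167,0.2417,0.25,0.25,0.25],"drx":[0,0,0,0,0,0,0,0],"dry":[0,0,0,0,0,0,0,0],"drz":[0,0,0,0,0,0,0,0]})

```text
time: 2.6
tool_pos: [0.5535, 0.0121, 0.1518]
tcp_rot: [3.141, 0.002, 2.689]
contact_force: [0.4, -0.9, -0.3]
gripper_width: 1.002
finger_force: 0.0
```

drive_effector(rows={"jaw":[0.5,0.3,0.2,0.1,0,0,0,0],"tx":[0,0,0,0,0,0,0,0],"ty":[0,0,0,0,0,0,0,0],"tz":[0,0,0,0,0,0,0,0],"drx":[0,0,0,0,0,0,0,0],"dry":[0,0,0,0,0,0,0,0],"drz":[0,0,0,0,0,0,0,0]}, grip_n=15)

```text
time: 3.4
tool_pos: [0.5527, 0.0119, 0.1504]
tcp_rot: [-3.142, -0.0, 2.689]
contact_force: [0.2, -0.5, -0.8]
gripper_width: 0.354
finger_force: 0.0
```

drive_effector(rows={"jaw":[0,0,0,0,0],"tx":[0,0,0,0,0],"ty":[0,0,0,0,0],"tz":[0,0,0,0,0],"drx":[0,0,0,0,0],"dry":[0,0,0,0,0],"drz":[0,0,0,0,0]}, grip_n=15)

```text
time: 3.9
tool_pos: [0.5531, 0.0126, 0.1507]
tcp_rot: [3.14, 0.0, 2.689]
contact_force: [1.3, 4.8, 0.3]
gripper_width: 0.212
finger_force: 14.9
```

In the tool's units: 0.001 m is 0.0017.

drive_effector(rows={"jaw":[0,0,0],"tx":[0,0,0],"ty":[0.0017,0.0017,0.0017],"tz":[0,0,0],"drx":[0,0,0],"dry":[0,0,0],"drz":[0,0,0]}, grip_n=50)

```text
time: 4.2
tool_pos: [0.5531, 0.0125, 0.1507]
tcp_rot: [-3.141, 0.0, 2.689]
contact_force: [-0.5, 1.3, 2.9]
gripper_width: 0.209
finger_force: 49.7
```

drive_effector(rows={"jaw":[0,0,0,0,0],"tx":[0,0,0,0,0],"ty":[0,0,0,0,0],"tz":[0.005,0.0083,0.0117,0.0117,0.0117],"drx":[0,0,0,0,0],"dry":[0,0,0,0,0],"drz":[0,0,0,0,0]}, grip_n=50)

```text
time: 4.7
tool_pos: [0.5534, 0.0126, 0.1453]
tcp_rot: [-3.141, 0.0, 2.689]
contact_force: [-4.2, 2.1, 12.0]
gripper_width: 0.211
finger_force: 49.7
```

In the tool's units: 0.005 m is 0.0083, 0.004 m is 0.0067.

drive_effector(rows={"jaw":[0,0,0,0],"tx":[0,0,0,0],"ty":[0,0,0,0],"tz":[0.0033,0.0067,0.0083,0.0083],"drx":[0,0,0,0],"dry":[0,0,0,0],"drz":[0,0,0,0]}, grip_n=55)

```text
time: 5.1
tool_pos: [0.5536, 0.0128, 0.1424]
tcp_rot: [-3.141, -0.0, 2.689]
contact_force: [-10.5, 4.3, 23.5]
gripper_width: 0.211
finger_force: 54.9
```

In the tool's units: 0.002 m is 0.0033, -0.2 rad is -0.1.

drive_effector(rows={"jaw":[0,0,0,0,0],"tx":[0.0033,0.0033,0.0033,0.0033,0.0033],"ty":[0,0,0,0,0],"tz":[0,0,0,0,0],"drx":[0,0,0,0,0],"dry":[0,0,0,0,0],"drz":[0,-0.03,-0.06,-0.1,-0.1]}, grip_n=58)

```text
time: 5.6
tool_pos: [0.554, 0.0129, 0.1425]
tcp_rot: [-3.141, 0.006, 2.89]
contact_force: [-1.8, 1.8, 16.3]
gripper_width: 0.207
finger_force: 57.9
```

```bash
python3 -c "
from cell import bot, probe_bus, ticket, grab_frame, camera_params;s=probe_bus.sense();print(s['ft_torque'],s['joint_pos'])"
```

```text
[0.18032548 0.49766421 0.03904008] [-1.81122655e-01  9.82857600e-02  1.86704695e+00 -6.95710327e-04
  1.16981322e+00 -1.50003355e+00]
```

In the tool's units: 0.002 m is 0.0033, -0.5 rad is -0.25.

drive_effector(rows={"jaw":[0,0,0,0,0,0,0],"tx":[0,0,0,0,0,0,0],"ty":[0,0,0,0,0,0,0],"tz":[0.0033,0.0033,0.0033,0.0033,0.0033,0.0033,0.0033],"drx":[0,0,0,0,0,0,0],"dry":[0,0,0,0,0,0,0],"drz":[0,-0.05,-0.1,-0.15,-0.2,-0.25,-0.25]}, grip_n=58)

```text
time: 6.3
tool_pos: [0.5553, 0.013, 0.1424]
tcp_rot: [-3.138, 0.009, -2.893]
contact_force: [-3.0, 3.4, 23.7]
gripper_width: 0.206
finger_force: 57.9
```

```bash
python3 -c "
from cell import bot, probe_bus, ticket, grab_frame, camera_params;s=probe_bus.sense();print(s['ft_torque'],s['joint_pos'][5])"
```

```text
[ 0.4789145   0.67105894 -0.00897658] -2.0003201695708612
```

In the tool's units: -0.5 rad is -0.25.

drive_effector(rows={"jaw":[0,0,0,0,0,0],"tx":[0,0,0,0,0,0],"ty":[0,0,0,0,0,0],"tz":[0,0,0,0,0,0],"drx":[0,0,0,0,0,0],"dry":[0,0,0,0,0,0],"drz":[-0.05,-0.1,-0.15,-0.2,-0.25,-0.25]}, grip_n=58)

```text
time: 6.9
tool_pos: [0.5551, 0.014, 0.1424]
tcp_rot: [-3.136, 0.007, -2.393]
contact_force: [-3.1, 5.7, 25.1]
gripper_width: 0.209
finger_force: 58.0
```

```bash
python3 -c "
from cell import bot, probe_bus, ticket, grab_frame, camera_params;s=probe_bus.sense();print(s['ft_torque'],s['joint_pos'][5])
import cv2;cv2.imwrite('pics/side2.png',cv2.resize(grab_frame('side')[130:290,220:430,::-1],None,fx=3,fy=3))"
```

```text
[1.18213263 0.75005335 0.07693548] -2.500440153049602
```

View pics/side2.png

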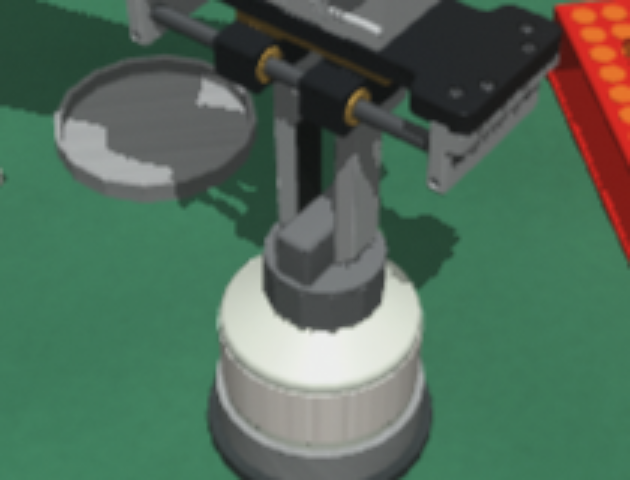

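The picture shows the wing held in the fingers at crop (310,240). It has turned about 69° from its start with the cap seated low. Lifting straight up now.

In the tool's units: -0.08 m is -0.1333, -0.055 m is -0.0917.

drive_effector(rows={"jaw":[0,0,0,0,0,0,0,0],"tx":[0,0,0,0,0,0,0,0],"ty":[0,0,0,0,0,0,0,0],"tz":[-0.0133,-0.0267,-0.04,-0.0533,-0.0667,-0.0917,-0.1333,-0.1333],"drx":[0,0,0,0,0,0,0,0],"dry":[0,0,0,0,0,0,0,0],"drz":[0,0,0,0,0,0,0,0]}, grip_n=58)

```text
time: 7.75
tool_pos: [0.5534, 0.013, 0.2206]
tcp_rot: [-3.136, 0.004, -2.394]
contact_force: [-0.2, 0.2, 0.5]
gripper_width: 0.208
finger_force: 57.9
```

```bash
python3 - <<'E'
from h import *
im=grab_frame('side');cv2.imwrite('pics/side3.png',cv2.resize(im[60:300,200:440,::-1],None,fx=2,fy=2));go([.4855,.261,.222])
E
```

```text
shift [-0.1193  0.2272 -0.0041] turn [0. 0. 0.]
```

View pics/side3.png

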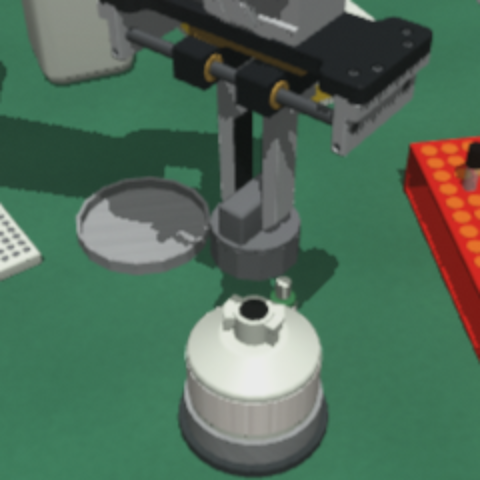

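Cap is off, upright in the fingers, and the neck is bare. Moving over the dish.

In the tool's units: 0.227 m is 0.3783, -0.004 m is -0.0067.

drive_effector(rows={"jaw":[0,0,0,0,0,0,0,0],"tx":[-0.0267,-0.0617,-0.0967,-0.1317,-0.1633,-0.1883,-0.1983,-0.1983],"ty":[0.05,0.1167,0.1833,0.25,0.3117,0.3583,0.3783,0.3783],"tz":[-0.0067,-0.0067,-0.0067,-0.0067,-0.0067,-0.0067,-0.0067,-0.0067],"drx":[0,0,0,0,0,0,0,0],"dry":[0,0,0,0,0,0,0,0],"drz":[0,0,0,0,0,0,0,0]}, grip_n=58)

```text
time: 8.6
tool_pos: [0.4835, 0.2617, 0.2194]
tcp_rot: [3.141, -0.002, -2.392]
contact_force: [-0.5, -1.1, -0.6]
gripper_width: 0.208
finger_force: 57.9
```

```bash
python3 - <<'E'
from h import *
go([.4857,.2605,.0465])
E
```

```text
shift [-0.0011 -0.0025  0.1729] turn [0. 0. 0.]
```

In the tool's units: 0.17 m is 0.2833, 0.163 m is 0.2717.

drive_effector(rows={"jaw":[0,0,0,0,0,0,0,0],"tx":[-0.0017,-0.0017,-0.0017,-0.0017,-0.0017,-0.0017,-0.0017,-0.0017],"ty":[-0.0042,-0.0042,-0.0042,-0.0042,-0.0042,-0.0042,-0.0042,-0.0042],"tz":[0.05,0.1083,0.1667,0.2167,0.25,0.2717,0.2833,0.2833],"drx":[0,0,0,0,0,0,0,0],"dry":[0,0,0,0,0,0,0,0],"drz":[0,0,0,0,0,0,0,0]}, grip_n=58)

```text
time: 9.4
tool_pos: [0.4868, 0.2591, 0.0499]
tcp_rot: [3.141, -0.001, -2.395]
contact_force: [0.7, -0.3, -1.3]
gripper_width: 0.206
finger_force: 57.9
```

drive_effector(rows={"jaw":[0,0,0,0],"tx":[0,0,0,0],"ty":[0,0,0,0],"tz":[0.0033,0.005,0.0067,0.0067],"drx":[0,0,0,0],"dry":[0,0,0,0],"drz":[0,0,0,0]})

```text
time: 9.8
tool_pos: [0.487, 0.26, 0.0468]
tcp_rot: [-3.141, 0.001, -2.394]
contact_force: [0.1, -0.0, -0.9]
gripper_width: 0.21
finger_force: 57.9
```

```bash
python3 - <<'E'
from h import *
im=grab_frame('side');cv2.imwrite('pics/side4.png',cv2.resize(im[60:240,160:400,::-1],None,fx=2.5,fy=2.5))
E
```

```text
(no output)
```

View pics/side4.png

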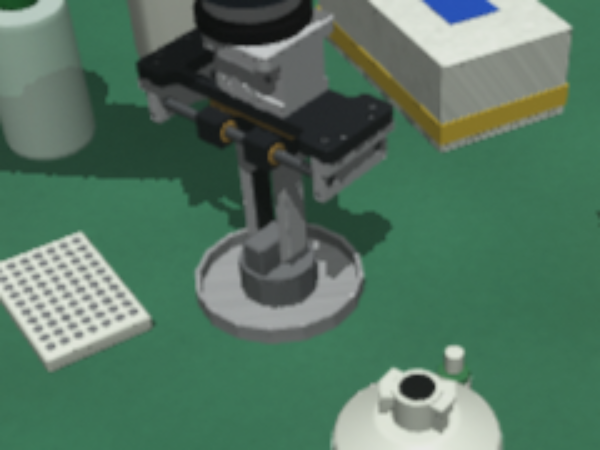

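The cap hangs upright in the middle of the dish at crop (278,275), just above the floor. I'll lower until contact.

In the tool's units: 0.0035 m is 0.0058, 0.003 m is 0.005.

drive_effector(rows={"jaw":[0,0,0,0,0],"tx":[0,0,0,0,0],"ty":[0,0,0,0,0],"tz":[0.0017,0.0033,0.005,0.0058,0.0058],"drx":[0,0,0,0,0],"dry":[0,0,0,0,0],"drz":[0,0,0,0,0]})

```text
time: 10.35
tool_pos: [0.4869, 0.26, 0.0437]
tcp_rot: [3.141, -0.0, -2.394]
contact_force: [-2.5, -1.0, 5.7]
gripper_width: 0.207
finger_force: 57.9
```

Contact (5.7 N). Releasing and retreating.

drive_effector(rows={"jaw":[0.3,0.5,0.7,0.7,0.7,0.7,0.7,0.7],"tx":[0,0,0,0,0,0,0,0],"ty":[0,0,0,0,0,0,0,0],"tz":[0,0,0,0,0,0,0,0],"drx":[0,0,0,0,0,0,0,0],"dry":[0,0,0,0,0,0,0,0],"drz":[0,0,0,0,0,0,0,0]}, grip_n=10)

```text
time: 11.15
tool_pos: [0.4868, 0.2599, 0.0429]
tcp_rot: [-3.142, -0.0, -2.394]
contact_force: [-0.2, -0.1, -0.4]
gripper_width: 0.699
finger_force: 0.0
```

drive_effector(rows={"jaw":[0.7,0.7,0.7,0.7,0.7,0.7,0.7,0.7],"tx":[0,0,0,0,0,0,0,0],"ty":[0,0,0,0,0,0,0,0],"tz":[-0.0333,-0.0833,-0.15,-0.2167,-0.2833,-0.3333,-0.3333,-0.3333],"drx":[0,0,0,0,0,0,0,0],"dry":[0,0,0,0,0,0,0,0],"drz":[0,0,0,0,0,0,0,0]})

```text
time: 11.95
tool_pos: [0.4868, 0.2599, 0.2428]
tcp_rot: [-3.141, 0.0, -2.394]
contact_force: [-0.6, 0.5, 0.1]
gripper_width: 0.7
finger_force: 0.0
```

```bash
python3 - <<'E'
from h import *
a=grab_frame('side')[100:260,180:380,::-1];T=pose();b=grab_frame('wrist')[:,:,::-1]
cv2.imwrite('pics/end.png',np.hstack([cv2.resize(a,(450,360)),cv2.resize(b[:,:448],(336,360))]))
E
```

```text
(no output)
```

View pics/end.png

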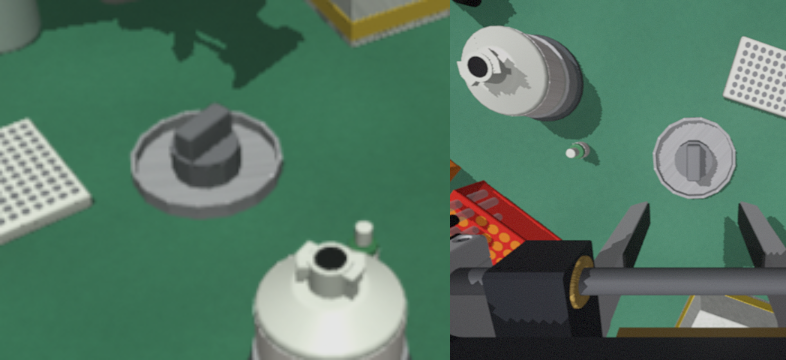

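The cap stands upright with its wing up, centred in the dish: left pane (206,150), right pane (694,160). The gripper is clear, so I'm handing in.

```bash
python3 -c "
from cell import bot, probe_bus, ticket, grab_frame, camera_params;print(ticket.hand_in())"
```

```text
the job is handed in; nothing more can be done
None
```

The short bottle is open and its cap was standing upright, wing up, in the middle of the steel dish with the gripper clear when I handed the job in at about 12 s; no verdict was returned.

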